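# Fit a clean spark trap and latch the extractor drawer

## Task

Set the clean silver spark-trap cassette flat in the extractor's open drawer, then press the drawer in until its push-push latch takes it, and let go so that it stays in by itself. Then prove the latch with a light outward tug on the handle and leave the drawer latched. Feel for the stop and do not ram or wrench the latch, and leave the sooty cassette and everything else on the bench where they are.

Things in the scene. Friction and masses are not known exactly. Their poses are not given: they have to be found in the camera images.
- clean_mid (a point): Centre of the clean spark-trap cassette, half-way up (28 mm above its underside): a bright silver metal filter pad, loose, 0.2 to 0.45 kg, frame 98 mm along its x, 86 mm along its y, 28 mm high, 56 mm with its lifting strap. The lowest 6 mm of the frame are 2 mm narrower all round. Either way round (half a turn) fits the drawer.
- clean_strap (a point): Middle of the bar of the clean cassette's lifting strap, to lift it by: the bar is 62 mm long along the cassette's x, 10 mm thick (its y) and 10 mm high, in the middle of the cassette, 51 mm above its underside. The mesh below it is 29 mm above the underside.
- sooty_mid (a point): Centre of the used cassette, half-way up; same shape and size as the clean one but black with soot. It stays where it is on the table.
- extractor: Bench-top down-draught extractor, fixed: grey-green plinth 340 mm deep (its x), 300 mm wide (y), 104 mm high with a work grid on top; on its rear 130 mm stands a fan cabinet 200 mm high. Origin: centre of its underside. Its front, where the drawer comes out, faces its own -x, 170 mm from the origin.
- drawer (a joint): How far the filter drawer is out, in m, along the extractor's -x: 0.13 to 0.16 at the start, drawn out for loading. It slides with about 1 N of friction; from 0.036 inward an ejector spring pushes it out with 4.5 N, rising to 7 N. Latched it reads somewhere from -0.012 to 0.016; unlatched and let go in there it is thrown back to 0.030 or more.
- latch: Base plate of the drawer's push-push latch, hidden in the plinth. Press the drawer to the latch's firm stop, let go, and it comes back 7 to 9 mm and stays; press to the stop again and it is thrown out. The stop's depth was set by hand, is not measurable and must be felt: there the push, about 8 N before, rises by 4 to 8 N per mm. 12 to 18 N is right; 24 N damages it.
- drawer_seat (a point): Middle of the drawer's floor (its top face, 18 mm above the table), where the cassette sits, its x along the drawer's x. Axes: the extractor's (x into the machine, z up); moves with the drawer. The well is 104 mm (x) by 92 mm (y) inside, walls 4 mm thick and 30 mm high. The white drawer front, 136 mm wide, begins 56 mm to the -x side; its top edge is 60 mm above this point.
- drawer_handle (a point): Middle of the drawer's black bow handle: a round bar 10 mm thick, 100 mm long along the extractor's y, 62 mm above the table, on a post 47 mm either side. Behind it a gap of 50 mm to the drawer front, open from above. Axes: the extractor's; push to +x, tug to -x. A light tug is 5 to 8 N; a pull of 10 N or more on the latched drawer damages the latch.
- spray_can: Spray can, 64 mm across and 190 mm tall, standing, a bystander; origin at the centre of its underside.
- tape_roll: Roll of beige tape, 90 mm across and 45 mm high, lying flat, a bystander; origin at the centre of its underside.
- wrench: Steel wrench lying on the table, a bystander; origin at the centre of its underside.
- screwdriver: Screwdriver lying on the table, a bystander; origin at the centre of its underside.
- brush: Hand brush lying on the table, a bystander; origin at the centre of its underside.
- flange: Turned steel flange, 80 mm across and 34 mm high, lying flat, a bystander; origin at the centre of its underside.
Mind the look-alikes: they are no part of the job. What is shaped like the part that bears clean_mid but orange is not meant.

How it is judged:
By the outcome, as a careful person would: the job done as asked, in the order asked, and still so for the second after the job is handed in, with the robot touching nothing.
It also fails if it takes over 67 s, if anything falls off the work surface, if the arm or the gripper's body presses on something with over 40 N, if the wrist force passes 120 N, or if a joint passes its speed limit or range.

## Robot

A 6-joint arm with a two-finger parallel gripper is mounted at the origin on the work surface. World frame = base frame: x ahead of the robot, y to its left, z up, the work surface at z = 0. Lengths are in mm, angles in rad, forces in N, time in s.
With the tool pointing down it reaches from about 350 to 800 mm from the base axis. Payload 7.3 kg.
Tool frame: the origin (TCP) lies on the mounting face of the last link; the fingertips stand 173 mm ahead of it and the grasp point (between the pads) lies 155 mm ahead of it (bot.tips_ahead is the distance from the TCP to the fingertips, in mm); z points along the fingers, x is the direction in which the jaws open and shut, and the axes are right-handed (so a half turn about z gives the same grasp; the last joint's range is limited). The gripper opens to 85 mm and grips with 20 to 120 N. Pads are 22 mm wide; open, the fingers measure 114 mm over their backs; the gripper's body (76 mm by 85 mm) begins 54 mm behind the grasp point. The pads swing forward as they close: fully open they stand 13 mm farther back than shut.
Start: joints at [1.052, 0.342, 1.524, -0, 1.275, -0.146], TCP at [191.197, 488.949, 404.722] pointing down, gripper open.
Joint ranges: [-2.53, 2.53], [-0.77, 2.02], [0.04, 2.7], [-1, 4.14], [0.28, 2.66], [-3.11, 3.11]. Speed limits (rad/s): [2.57, 2.57, 3.14, 3.14, 3.14, 3.14].

## Interface

Orientations are given as [roll, pitch, yaw] about the fixed x, y, z axes, in that order (R = Rz(yaw) Ry(pitch) Rx(roll)).
In Python, from workcell import bot, vision gives the robot as it stands.
- The arm moves only by the tool carry_out, never from a script. Its argument "series" is a list of rows, each a list of 3 entries, a list of its own where there are three numbers: the shift along the tool's x, y, z scaled (see below), then the turn, a rotation vector about the tool's x, y, z scaled (see below), then the closure, from -1 (fully open) to 1 (shut). A call has 1 to 8 rows; each row is the pose to reach, as a shift and turn from the pose measured when the call began, along the tool's axes at that moment, turning the shorter way round; what a row does not reach only later rows make up. The controller multiplies each number of a shift by 40 cm and each number of a turn by pi rad. A row lasts 1/10 s, in which the tool goes at most 50 mm and 8.59 degrees, less where a joint would pass 70% of its speed; a pose out of reach is approached as far as the arm can. A call with a number of a shift or a turn outside -1 to 1 is refused whole. A call with a gripper value outside its range is refused whole. The fingers move at their own pace and stop on an object; "newtons" is the grip in N (left out, the last holds). Time passes only in rows, so rows that repeat a pose let the fingers close. It gives the time, the measured TCP pose, the force and the opening at its end, in the units of the state.
- bot.observe(): the state, without advancing time (a new reading comes with each control period).
- vision.read_camera(name): name is "scene" or "top" or "wrist"; returns a dict with "pixels" (400x640x3 uint8, red, green, blue), "fx", "fy", "cx", "cy" (pixels), "camera_from_world" (4x4, takes a point from world to camera coordinates). Camera axes: x right, y down, z forward; pixel columns grow to the right and rows downward; lengths in mm; the calibration is good to about 2 mm. The wrist camera is an equidistant fisheye: a pixel r from the principal point sees the ray r / f radians off the axis. A picture is of the moment at which its call begins. There is no depth.
- bot.job_done(): hands the job in, once; it reports no verdict.
The state is a dict: "time": time; "joint_positions": joint angles; "joint_velocities": joint speeds; "tau": joint torques, N m; "eef_pos": TCP position; "tcp_rot": TCP orientation; "contact_force": force on the tool from outside, world axes, zero at the start; "ft_torque": the same for the moment, N m; "gripper_width": opening from 0.0 (shut) to 1.0 (fully open).
Only numpy, scipy, OpenCV 4.12 (cv2) and the standard library are available. Lean on these libraries where they do the work, as an engineer would, in place of code of your own. Each camera call takes 0.05 s, during which the arm holds its last target. There are 200 camera calls.

## Working session

There is one attempt and no reset: what is moved stays moved. The work goes in short steps, Python scripts to look and compute and a tool call to move; the robot and the scene stay as the last step left them, time stands still between calls to the robot, and variables do not carry over. Pictures are saved under pics/ and viewed, about 8 in all and at most 12, crops included, and the job is handed in when it is done.

Besides the shell and the picture viewer there is one more tool, called after "Emit:" in YAML: its name, and indented under it one key for each argument. carry_out: Moves the arm, as the interface text tells. Its arguments: {"type":"object","properties":{"series":{"type":"array","items":{"type":"array"}},"newtons":{"type":"number"}},"required":["series"]}

```bash
mkdir -p pics; ls; cat > h.py <<'E'
import numpy as np, cv2
from scipy.spatial.transform import Rotation as R
from workcell import bot, vision
def shot(n,f):
    c=vision.read_camera(n); cv2.imwrite('pics/'+f,c['pixels'][...,::-1]); return c
E
python3 - <<'E'
from h import *
import pickle
d={}
for n in('scene','top'):
    c=shot(n,n+'0.png'); d[n]=c; print(n,c['fx'],c['fy'],c['cx'],c['cy'],np.round(c['camera_from_world'],4).tolist())
pickle.dump(d,open('c0.pkl','wb'))
print(bot.observe())
E
```

```text
pics
scene 515.9187888196113 515.9187888196113 327.9310149948167 197.45305245568602 [[-0.7503, 0.6608, -0.0203, 328.4636], [0.3682, 0.3921, -0.843, -142.7811], [-0.5491, -0.64, -0.5375, 2161.7297], [0.0, 0.0, 0.0, 1.0]]
top 434.079199001434 434.079199001434 315.9929205915781 198.9042734497216 [[-0.0245, -0.9997, 0.0094, 61.5194], [-0.9911, 0.0231, -0.1311, 476.3074], [0.1309, -0.0126, -0.9913, 1246.7493], [0.0, 0.0, 0.0, 1.0]]
{'time': 0.1, 'joint_positions': array([ 1.05202237e+00,  3.42643326e-01,  1.52489270e+00, -1.02632346e-05,
        1.27538761e+00, -1.45995652e-01]), 'joint_velocities': array([-8.15930907e-04, -1.38595440e-03, -2.76152729e-03,  1.13736349e-03,
        1.51733375e-06, -4.78313055e-04]), 'tau': array([ 1.49496438e-03, -4.34445226e+01, -2.46491343e+01, -2.59356657e-04,
        4.74552711e-03, -2.44721508e-05]), 'eef_pos': array([191.12961723, 488.85269936, 404.11039236]), 'tcp_rot': array([-3.14140874e+00,  1.31824884e-03,  1.19802114e+00]), 'contact_force': array([ 0.28596165, -0.81315183, -0.60873079]), 'ft_torque': array([ 0.00332886, -0.0082095 ,  0.04570503]), 'gripper_width': 1.00098242302574}
```

View pics/top0.png

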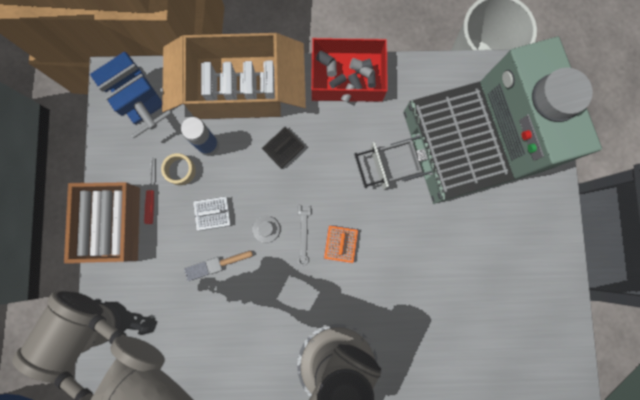

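View pics/scene0.png

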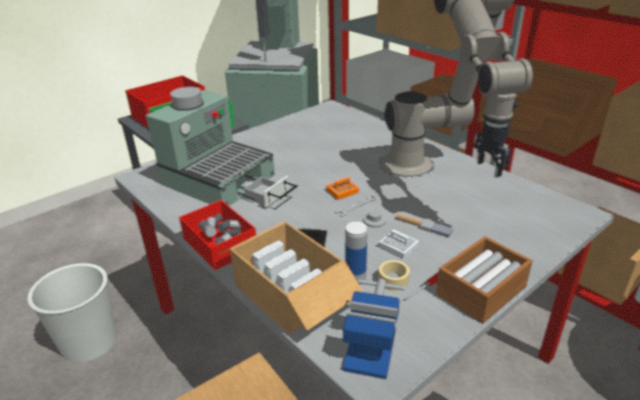

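```bash
python3 - <<'E'
from h import *
a=cv2.imread('pics/top0.png')
A=cv2.resize(a[120:215,340:470],None,fx=5,fy=5,interpolation=cv2.INTER_CUBIC) 
B=cv2.resize(a[185:245,180:245],(150*1,138),interpolation=cv2.INTER_CUBIC)
B=cv2.resize(a[190:238,188:238],(500,480),interpolation=cv2.INTER_CUBIC)
cv2.imwrite('pics/A.png',A)
cv2.imwrite('pics/B.png',np.hstack([cv2.resize(A,(500,366)),cv2.resize(B,(300,288)) .__class__(0) if 0 else cv2.copyMakeBorder(cv2.resize(B,(300,288)),0,78,0,0,0)]))
E
```

```text
(no output)
```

View pics/B.png

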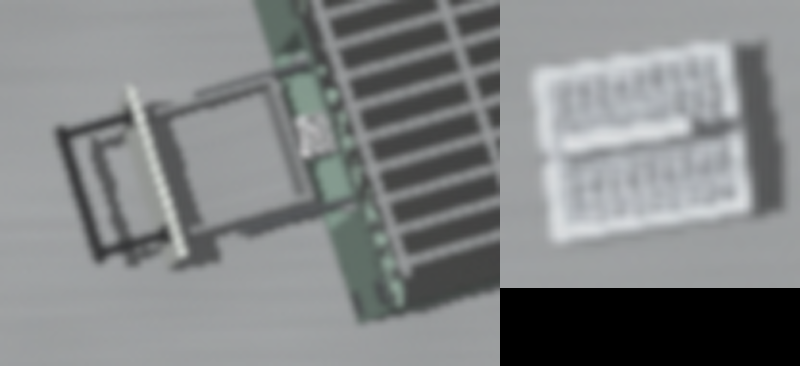

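```bash
cat >> h.py <<'E'
import pickle
def ray(c,p,z):
    T=np.array(c['camera_from_world']);Rm=T[:3,:3];o=-Rm.T@T[:3,3]
    d=Rm.T@np.array([(p[0]-c['cx'])/c['fx'],(p[1]-c['cy'])/c['fy'],1]); s=(z-o[2])/d[2]; return o+s*d
E
python3 - <<'E'
from h import *
c=pickle.load(open('c0.pkl','rb'))['top']
def P(n,pts,z):
    X=np.array([ray(c,p,z)[:2] for p in pts]);m=X.mean(0);print(n,X.round(1).tolist(),'mid',m.round(1));return X
def ang(a,b): return np.degrees(np.arctan2(*(b-a)[::-1])).round(2)
h=P('handle',[(356.1,153.8),(365.5,186.8)],62);print(ang(h[1],h[0]),np.linalg.norm(h[1]-h[0]))
f=P('front',[(373.8,142.9),(387.3,188.1)],78);print(ang(f[1],f[0]),np.linalg.norm(f[1]-f[0]))
k=P('clean',[(193.8,201.7),(226,197),(229.7,225),(197.2,230)],28);print(ang(k[0],k[1]),ang(k[3],k[2]),ang(k[3],k[0]),ang(k[2],k[1]))
print([np.linalg.norm(k[i]-k[i-1]).round(1) for i in range(4)])
s=P('strap',[(198.3,213.7),(219.7,211.2)],56)
for n,p,z in[('sooty',(285,147),28),('flange',(265,230),34),('can',(193,128),190),('tape',(177,169),45),('can bottom',(205,143),0),('wr',(305,205),5),('wr2',(304,262),5),('orange',(342,243),28)]:P(n,[p],z)
E
```

```text
handle [[603.4, -69.6], [505.5, -93.2]] mid [554.4 -81.4]
13.53 100.74215595542515
front [[630.6, -120.2], [497.8, -153.1]] mid [ 564.2 -136.6]
13.93 136.91229603754127
clean [[478.1, 409.5], [489.9, 315.1], [407.0, 304.1], [394.7, 398.6]] mid [442.4 356.8]
-82.9 -82.56 7.45 7.57
[np.float64(84.1), np.float64(95.2), np.float64(83.6), np.float64(95.3)]
strap [[439.4, 388.7], [445.2, 327.5]] mid [442.3 358.1]
sooty [[637.0, 139.1]] mid [637.  139.1]
flange [[389.6, 200.6]] mid [389.6 200.6]
can [[651.8, 370.2]] mid [651.8 370.2]
tape [[573.6, 455.2]] mid [573.6 455.2]
can bottom [[662.2, 385.1]] mid [662.2 385.1]
wr [[463.4, 83.2]] mid [463.4  83.2]
wr2 [[294.4, 89.7]] mid [294.4  89.7]
orange [[346.7, -22.5]] mid [346.7 -22.5]
```

```bash
cat >> h.py <<'E'
def go(p,yaw_deg,roll=np.pi):
    s=bot.observe();R0=R.from_euler('xyz',s['tcp_rot'])
    Rt=R.from_euler('xyz',[np.pi,0,np.radians(yaw_deg)])
    print('shift',(R0.inv().apply(np.array(p)-s['eef_pos'])/400).round(4).tolist(),'turn',((R0.inv()*Rt).as_rotvec()/np.pi).round(4).tolist(),'t',s['time'],s['eef_pos'].round(1),s['contact_force'].round(1),s['gripper_width'])
E
python3 -c "
from h import *
go([442.3,357.4,310],7.2)"
```

```text
shift [-0.0771, 0.7045, 0.2352] turn [0.0002, 0.0004, 0.3413] t 0.1 [191.1 488.9 404.1] [ 0.3 -0.8 -0.6] 1.00098242302574
```

Emit:
carry_out:
  series:
    - [[-0.0771,0.7045,0.2352],[0,0,0.3413],-1]
    - [[-0.0771,0.7045,0.2352],[0,0,0.3413],-1]
    - [[-0.0771,0.7045,0.2352],[0,0,0.3413],-1]
    - [[-0.0771,0.7045,0.2352],[0,0,0.3413],-1]
    - [[-0.0771,0.7045,0.2352],[0,0,0.3413],-1]
    - [[-0.0771,0.7045,0.2352],[0,0,0.3413],-1]
    - [[-0.0771,0.7045,0.2352],[0,0,0.3413],-1]
    - [[-0.0771,0.7045,0.2352],[0,0,0.3413],-1]

```text
time: 0.9
eef_pos: [443.2, 356.3, 308.8]
tcp_rot: [3.14, 0.003, 0.121]
contact_force: [-0.8, -0.2, 0.1]
gripper_width: 0.999
```

```bash
python3 -c "
from h import *
c=shot('wrist','w1.png'); pickle.dump(c,open('w1.pkl','wb'));print(c['fx'],c['cx'],c['cy'])
T=c['camera_from_world'];print((-T[:3,:3].T@T[:3,3]).round(1),T[:3,:3].round(2).tolist())
go([442.3,357.4,208],7.2)"
```

```text
309.70691628693146 317.23206959025725 202.36557410817565
[434.8 423.5 278.8] [[0.99, 0.12, -0.0], [0.12, -0.96, 0.27], [0.03, -0.27, -0.96]]
shift [0.0003, -0.0013, 0.2535] turn [0.0005, 0.0007, -0.0002] t 0.95 [442.4 357.  309.4] [-0.3  0.9  0.7] 1.0051572597416338
```

View pics/w1.png

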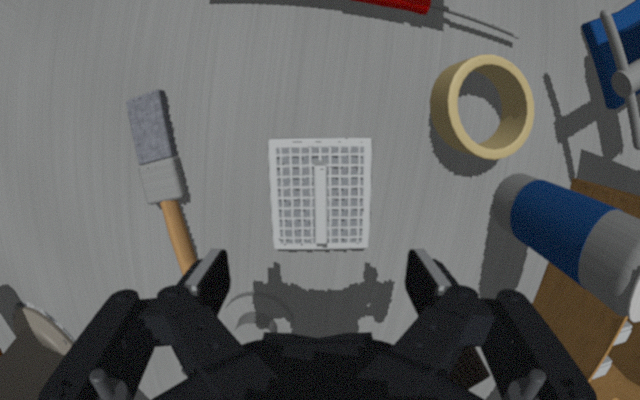

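```bash
cat >> h.py <<'E'
def wray(c,p,z):
    T=np.array(c['camera_from_world']);Rm=T[:3,:3];o=-Rm.T@T[:3,3]
    v=np.array([p[0]-c['cx'],p[1]-c['cy']]);r=np.hypot(*v);t=r/c['fx']
    d=Rm.T@np.array([*(v/max(r,1e-9)*np.sin(t)),np.cos(t)]);s=(z-o[2])/d[2];return (o+s*d)[:2]
E
python3 -c "
from h import *
c=pickle.load(open('w1.pkl','rb'))
k=np.array([wray(c,p,28) for p in[(268,139),(371,138),(370,248),(274,249)]]);print(k.round(1),k.mean(0))
a=lambda d:np.degrees(np.arctan2(d[1],d[0]))
print(a(k[1]-k[0]),a(k[2]-k[3]),a(k[2]-k[1]),a(k[3]-k[0]))
s=np.array([wray(c,p,56) for p in[(320,165),(321,245)]]);print(s,s.mean(0),a(s[1]-s[0]))"
```

```text
[[396.3 401.5]
 [479.3 412.5]
 [494.4 317. ]
 [409.5 305.6]] [444.86588195 359.13768192]
7.603489403394562 7.618308779428106 -81.01328034432129 -82.16558349122927
[[440.21504398 389.30012767]
 [448.77597498 327.01907839]] [444.49550948 358.15960303] -82.1733732885906
```

Emit:
carry_out:
  series:
    - [[0.003,-0.0025,0.13],[0,0,-0.001],-1]
    - [[0.003,-0.0025,0.2],[0,0,-0.001],-0.4]
    - [[0.003,-0.0025,0.2535],[0,0,-0.001],-0.4]
    - [[0.003,-0.0025,0.2535],[0,0,-0.001],-0.4]
    - [[0.003,-0.0025,0.2535],[0,0,-0.001],1]
    - [[0.003,-0.0025,0.2535],[0,0,-0.001],1]
    - [[0.003,-0.0025,0.2535],[0,0,-0.001],1]
    - [[0.003,-0.0025,0.2535],[0,0,-0.001],1]
  newtons: 50

```text
time: 1.75
eef_pos: [443.6, 358.3, 209.5]
tcp_rot: [3.141, -0.0, 0.129]
contact_force: [-0.4, 0.8, 5.1]
gripper_width: 0.101
```

Emit:
carry_out:
  series:
    - [[0,0,0],[0,0,0],1]
    - [[0,0,0],[0,0,0],1]
    - [[0,0,-0.1],[0,0,0],1]
    - [[0,0,-0.2],[0,0,0],1]
    - [[0,0,-0.3],[0,0,0],1]
    - [[0,0,-0.3],[0,0,0],1]

```text
time: 2.35
eef_pos: [444.6, 359.0, 335.1]
tcp_rot: [-3.138, -0.01, 0.129]
contact_force: [0.6, 0.4, -2.6]
gripper_width: 0.104
```

```bash
python3 -c "
from h import *
go([560,-190,330],13.7)"
```

```text
shift [0.1097, 1.3982, 0.0082] turn [-0.0011, -0.0032, -0.0351] t 2.35 [444.6 359.  335.1] [ 0.6  0.4 -2.6] 0.10424016951175082
```

Emit:
carry_out:
  series:
    - [[0.06,0.9,-0.1],[-0.0011,-0.0032,-0.035],1]
    - [[0.06,0.9,-0.1],[-0.0011,-0.0032,-0.035],1]
    - [[0.06,0.9,-0.1],[-0.0011,-0.0032,-0.035],1]
    - [[0.06,0.9,-0.1],[-0.0011,-0.0032,-0.035],1]
    - [[0.06,0.9,-0.1],[-0.0011,-0.0032,-0.035],1]
    - [[0.06,0.9,-0.1],[-0.0011,-0.0032,-0.035],1]
    - [[0.06,0.9,-0.1],[-0.0011,-0.0032,-0.035],1]
    - [[0.06,0.9,-0.1],[-0.0011,-0.0032,-0.035],1]

```text
time: 3.15
eef_pos: [514.7, 0.5, 373.2]
tcp_rot: [3.14, 0.001, 0.234]
contact_force: [0.2, -0.0, -3.5]
gripper_width: 0.1
```

```bash
python3 -c "
from h import *
go([597,-275,380],13.7)"
```

```text
shift [0.0399, 0.7178, -0.016] turn [0.0004, 0.0002, -0.0015] t 3.15 [5.147e+02 5.000e-01 3.732e+02] [ 0.2 -0.  -3.5] 0.10045237870969073
```

Emit:
carry_out:
  series:
    - [[0.04,0.718,-0.016],[0,0,-0.0015],1]
    - [[0.04,0.718,-0.016],[0,0,-0.0015],1]
    - [[0.04,0.718,-0.016],[0,0,-0.0015],1]
    - [[0.04,0.718,-0.016],[0,0,-0.0015],1]
    - [[0.04,0.718,-0.016],[0,0,-0.0015],1]
    - [[0.04,0.718,-0.016],[0,0,-0.0015],1]
    - [[0.04,0.718,-0.016],[0,0,-0.0015],1]
    - [[0.04,0.718,-0.016],[0,0,-0.0015],1]

```text
time: 3.95
eef_pos: [596.9, -275.6, 377.6]
tcp_rot: [-3.14, 0.003, 0.238]
contact_force: [-0.5, -0.2, -2.5]
gripper_width: 0.103
```

```bash
python3 -c "
from h import *
c=shot('wrist','w2.png'); pickle.dump(c,open('w2.pkl','wb'))
T=c['camera_from_world'];print((-T[:3,:3].T@T[:3,3]).round(1));print(bot.observe()['eef_pos'])
a=cv2.imread('pics/w2.png');cv2.imwrite('pics/w2b.png',cv2.resize(a[:,100:540],(660,600),interpolation=cv2.INTER_CUBIC))"
```

```text
[ 580.6 -209.7  347.8]
[ 596.95964223 -274.54361572  378.2310927 ]
```

View pics/w2b.png

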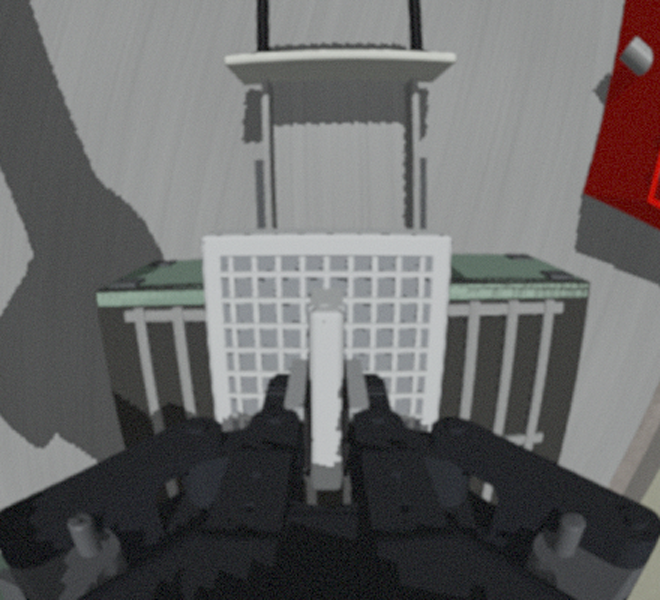

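```bash
python3 -c "
from h import *
c=pickle.load(open('w2.pkl','rb'));q=lambda x,y,z:wray(c,(100+x/1.5,y/1.5),z)
t=np.array([596.96,-274.54])
an=lambda d:np.degrees(np.arctan2(d[1],d[0]))
f=[q(226,60,78),q(455,57,78)];d=f[1]-f[0];print('front',np.round(f,1),np.mean(f,0),an(d),np.hypot(*d))
for y in(100,140,180,220):
  L=q(266.5,y,48);Rr=q(417,y,48);print('walls',L.round(1),Rr.round(1),(L+Rr)/2,np.hypot(*(Rr-L)))
k=[q(203,238,196.5),q(450,236,196.5)];d=k[1]-k[0];print('held',np.round(k,1),an(d),np.hypot(*d))
for A in(13.7,13.4):
  A=np.radians(A);ex=np.array([np.sin(A),-np.cos(A)]);ey=np.array([np.cos(A),np.sin(A)])
  print('held centre',np.mean(k,0)+49*ex,'tcp offs',(np.mean(k,0)+49*ex-t)@ex,(np.mean(k,0)-t)@ey)
  for y in(54,58,62,66): print(y,(q(340.5,y,78)+56*ex).round(1))
  g=q(341.5,150,48);print('mid lateral',g@ey,np.mean(f,0)@ey)
"
```

```text
front [[ 506.2 -153.6]
 [ 635.7 -118.7]] [ 570.93418189 -136.16256027] 15.093277860182422 134.0703992306989
walls [ 530.8 -169.1] [ 624.1 -145.4] [ 577.42710254 -157.24778343] 96.30202164620245
walls [ 537.  -194.7] [ 630.4 -171.2] [ 583.68601429 -182.9739476 ] 96.36254993823339
walls [ 542.9 -220.1] [ 636.9 -196.6] [ 589.90724135 -208.32121702] 96.90724978992607
walls [ 548.7 -245.5] [ 643.7 -221.9] [ 596.1850067  -233.67451361] 97.9420722190977
held [[ 544.6 -238.3]
 [ 624.9 -218.1]] 14.164288967686664 82.76068374311393
held centre [ 596.36466533 -275.80374162] tcp offs 1.0867890972344953 -0.8776990924863745
54 [ 583.8 -190.9]
58 [ 584.4 -193.3]
62 [ 584.9 -195.7]
66 [ 585.5 -198.1]
mid lateral 523.3574013390102 522.4421136538699
held centre [ 596.11524345 -275.86385277] tcp offs 1.0920414803776157 -1.1285589005384378
54 [ 583.5 -190.9]
58 [ 584.1 -193.4]
62 [ 584.7 -195.8]
66 [ 585.2 -198.2]
mid lateral 525.0436143519323 523.8356123108083
```

```bash
python3 -c "
from h import *
go([584.5,-196,268],13.8)"
```

```text
shift [0.017, -0.1977, 0.2758] turn [-0.0005, 0.0009, -0.0006] t 4.0 [ 597.  -274.5  378.2] [ 0.5  1.4 -3. ] 0.1007196045819799
```

Emit:
carry_out:
  series:
    - [[0.017,-0.198,0],[0,0.0009,-0.0006],1]
    - [[0.017,-0.198,0],[0,0.0009,-0.0006],1]
    - [[0.017,-0.198,0.1],[0,0.0009,-0.0006],1]
    - [[0.017,-0.198,0.2],[0,0.0009,-0.0006],1]
    - [[0.017,-0.198,0.24],[0,0.0009,-0.0006],1]
    - [[0.017,-0.198,0.276],[0,0.0009,-0.0006],1]
    - [[0.017,-0.198,0.276],[0,0.0009,-0.0006],1]

```text
time: 4.7
eef_pos: [583.7, -193.7, 265.7]
tcp_rot: [-3.136, 0.004, 0.243]
contact_force: [0.4, 0.8, -2.4]
gripper_width: 0.103
```

```bash
python3 -c "
from h import *
c=shot('wrist','w3.png'); pickle.dump(c,open('w3.pkl','wb'))
T=c['camera_from_world'];print((-T[:3,:3].T@T[:3,3]).round(1));s=bot.observe();print(s['eef_pos'],s['contact_force'])
a=cv2.imread('pics/w3.png');cv2.imwrite('pics/w3b.png',cv2.resize(a[:300,160:480],None,fx=2,fy=2,interpolation=cv2.INTER_CUBIC))"
```

```text
[ 566.9 -127.8  236.1]
[ 584.1634415  -194.20384282  267.25410528] [ 0.25908599  0.37513072 -3.13749718]
```

View pics/w3b.png

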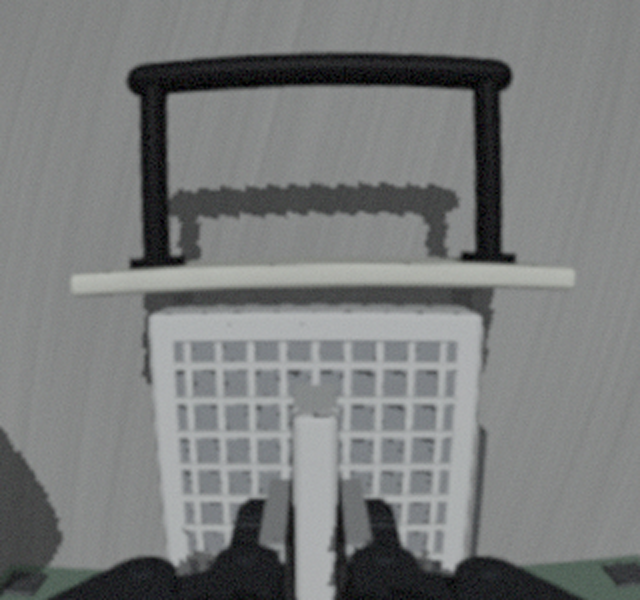

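```bash
python3 -c "
from h import *
c=pickle.load(open('w3.pkl','rb'));q=lambda x,y,z:wray(c,(160+x/2,y/2),z)
A=np.radians(13.8);E=np.array([[np.sin(A),-np.cos(A)],[np.cos(A),np.sin(A)]])
t=np.array([584.16,-194.2]);an=lambda d:np.degrees(np.arctan2(d[1],d[0]))
def P(n,a,b,z):
  a,b=q(*a,z),q(*b,z);print(n,'rel TCP (ex,ey)',(E@((a+b)/2-t)).round(1),'ang',an(b-a).round(2),'len',np.hypot(*(b-a)).round(1))
P('front outer top',(72,276),(575,268),78)
P('front inner top',(72,293),(575,287),78)
for z in (86,82): P('frame top edge',(152,314),(480,312),z)
P('handle',(134,78),(508,76),62)
"
```

```text
front outer top rel TCP (ex,ey) [-62.1   1. ] ang 15.03 len 134.9
front inner top rel TCP (ex,ey) [-57.2   1. ] ang 14.79 len 135.4
frame top edge rel TCP (ex,ey) [-51.   -1.1] ang 14.36 len 81.6
frame top edge rel TCP (ex,ey) [-50.6  -1.1] ang 14.36 len 83.8
handle rel TCP (ex,ey) [-118.1    0.2] ang 14.46 len 107.1
```

Emit:
carry_out:
  series:
    - [[0.0045,0.001,0],[0,0,0.0015],1]
    - [[0.0045,0.001,0.02],[0,0,0.0015],1]
    - [[0.0045,0.001,0.04],[0,0,0.0015],1]
    - [[0.0045,0.001,0.06],[0,0,0.0015],1]
    - [[0.0045,0.001,0.075],[0,0,0.0015],1]
    - [[0.0045,0.001,0.085],[0,0,0.0015],1]
    - [[0.0045,0.001,0.085],[0,0,0.0015],1]

```text
time: 5.45
eef_pos: [585.7, -194.1, 232.3]
tcp_rot: [-3.137, 0.003, 0.238]
contact_force: [1.0, -0.7, -3.0]
gripper_width: 0.101
```

```bash
python3 -c "
from h import *
c=shot('wrist','w4.png'); pickle.dump(c,open('w4.pkl','wb'))
s=bot.observe();print(s['eef_pos'],s['contact_force'],s['ft_torque'],s['tcp_rot'])
a=cv2.imread('pics/w4.png');cv2.imwrite('pics/w4b.png',cv2.resize(a[:300,160:480],None,fx=2,fy=2,interpolation=cv2.INTER_CUBIC))"
```

```text
[ 585.87981303 -194.14581516  232.88380409] [-0.78868887 -0.19000398 -3.00621853] [-0.00714051 -0.02269672  0.03112606] [-3.13783690e+00  2.27984511e-03  2.37976768e-01]
```

Emit:
carry_out:
  series:
    - [[0,0,0.006],[0,0,0],1]
    - [[0,0,0.01],[0,0,0],1]
    - [[0,0,0.0125],[0,0,0],1]
    - [[0,0,0.0125],[0,0,0],1]

```text
time: 5.9
eef_pos: [585.8, -194.1, 227.8]
tcp_rot: [-3.138, 0.002, 0.238]
contact_force: [0.9, 0.3, -1.7]
gripper_width: 0.1
```

Emit:
carry_out:
  series:
    - [[0,0,0.0025],[0,0,0],1]
    - [[0,0,0.0025],[0,0,0],1]

```text
time: 6.1
eef_pos: [585.9, -194.2, 227.5]
tcp_rot: [-3.138, 0.002, 0.238]
contact_force: [-1.1, 0.3, 2.0]
gripper_width: 0.103
```

Emit:
carry_out:
  series:
    - [[0,0,0],[0,0,0],0.2]
    - [[0,0,0],[0,0,0],0.2]
    - [[0,0,0],[0,0,0],0.2]
    - [[0,0,-0.1],[0,0,0],0.2]
    - [[0,0,-0.2],[0,0,0],0.2]
    - [[0,-0.1,-0.3],[0,0,0],0.2]
    - [[0,-0.2,-0.3],[0,0,0],0.2]
    - [[0,-0.2,-0.3],[0,0,0],0.2]

```text
time: 6.9
eef_pos: [566.6, -112.8, 349.8]
tcp_rot: [-3.138, -0.001, 0.242]
contact_force: [-0.8, 0.4, -0.1]
gripper_width: 0.4
```

```bash
python3 -c "
from h import *
c=shot('wrist','w5.png'); pickle.dump(c,open('w5.pkl','wb'))
s=bot.observe();print(s['eef_pos'],s['contact_force'],s['tcp_rot'],s['gripper_width'])
t=shot('top','t5.png')['pixels'][...,::-1]
a=cv2.imread('pics/w5.png');cv2.imwrite('pics/w5b.png',np.vstack([a,cv2.resize(t[120:215,340:460],(640,200*0+190))[:190]*1]) if 0 else a)"
```

```text
[ 567.01165446 -114.68649788  348.85240096] [ 0.56941618 -0.55518206  0.67823645] [-3.13905626e+00  5.05324607e-04  2.41214713e-01] 0.3998865091594276
```

View pics/w5b.png

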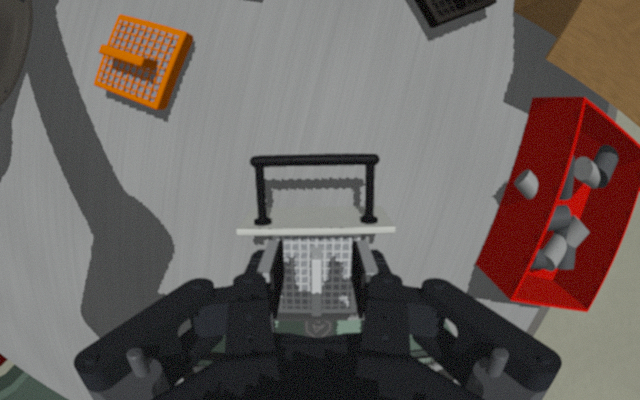

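Emit:
carry_out:
  series:
    - [[-0.005,-0.166,0],[0,0,0],1]
    - [[-0.005,-0.166,0],[0,0,0],1]
    - [[-0.005,-0.166,0.08],[0,0,0],1]
    - [[-0.005,-0.166,0.16],[0,0,0],1]
    - [[-0.005,-0.166,0.24],[0,0,0],1]
    - [[-0.005,-0.166,0.3],[0,0,0],1]
    - [[-0.005,-0.166,0.327],[0,0,0],1]
    - [[-0.005,-0.166,0.327],[0,0,0],1]

```text
time: 7.8
eef_pos: [549.2, -52.3, 215.8]
tcp_rot: [-3.138, 0.004, 0.239]
contact_force: [0.9, -0.1, 0.5]
gripper_width: -0.003
```

```bash
cat >> h.py <<'E'
A=np.radians(13.8);E=np.array([[np.sin(A),-np.cos(A)],[np.cos(A),np.sin(A)]])
E
python3 -c "
from h import *
c=shot('wrist','w6.png')
s=bot.observe();print(s['eef_pos'],s['contact_force'],s['tcp_rot'],s['gripper_width'],E@s['eef_pos'][:2])"
```

```text
[549.61549768 -52.27270986 217.17481449] [-0.70083087  0.24133733 -0.57880843] [-3.13884343e+00  2.09106017e-03  2.39404811e-01] 0.001169666331823754 [181.86550545 521.28166035]
```

View pics/w6.png

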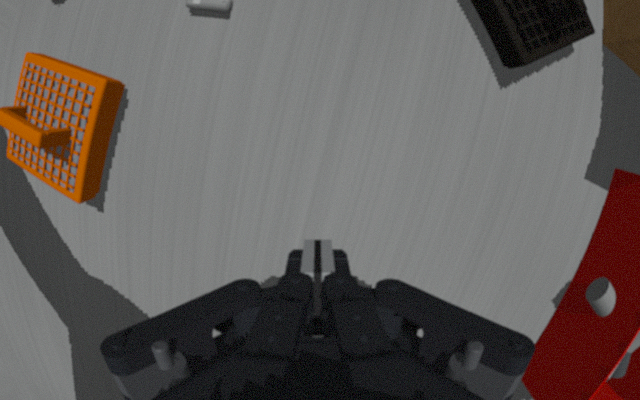

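Emit:
carry_out:
  series:
    - [[0,0.02,0],[0,0,0],1]
    - [[0,0.035,0],[0,0,0],1]
    - [[0,0.06,0],[0,0,0],1]
    - [[0,0.09,0],[0,0,0],1]
    - [[0,0.12,0],[0,0,0],1]
    - [[0,0.15,0],[0,0,0],1]
    - [[0,0.17,0],[0,0,0],1]
    - [[0,0.18,0],[0,0,0],1]

```text
time: 8.65
eef_pos: [566.8, -123.5, 216.9]
tcp_rot: [-3.139, 0.002, 0.238]
contact_force: [1.2, 1.3, 0.7]
gripper_width: 0.001
```

```bash
cat > st.py <<'E'
from h import *
s=bot.observe();print('t',s['time'],'s,l',(E@s['eef_pos'][:2]).round(2),'z',s['eef_pos'][2].round(1),'F',(E@s['contact_force'][:2]).round(2),s['contact_force'][2].round(1),'rot',s['tcp_rot'].round(4))
E
python3 st.py
```

```text
t 8.65 s,l [255.08 520.96] z 216.9 F [-1.02  1.47] 0.7 rot [-3.139e+00  2.300e-03  2.384e-01]
```

Emit:
carry_out:
  series:
    - [[0,0.015,0],[0,0,0],1]
    - [[0,0.03,0],[0,0,0],1]
    - [[0,0.045,0],[0,0,0],1]
    - [[0,0.06,0],[0,0,0],1]
    - [[0,0.07,0],[0,0,0],1]
    - [[0,0.08,0],[0,0,0],1]
    - [[0,0.085,0],[0,0,0],1]

```text
time: 9.35
eef_pos: [574.8, -156.9, 216.7]
tcp_rot: [-3.139, 0.002, 0.238]
contact_force: [0.8, 2.3, -0.5]
gripper_width: -0.001
```

```bash
python3 st.py
```

```text
t 9.35 s,l [289.46 520.83] z 216.7 F [-2.04  1.31] -0.5 rot [-3.139e+00  2.400e-03  2.382e-01]
```

Emit:
carry_out:
  series:
    - [[0,0.01,0],[0,0,0],1]
    - [[0,0.02,0],[0,0,0],1]
    - [[0,0.03,0],[0,0,0],1]
    - [[0,0.04,0],[0,0,0],1]
    - [[0,0.045,0],[0,0,0],1]

```text
time: 9.85
eef_pos: [579.1, -173.8, 216.7]
tcp_rot: [-3.137, 0.002, 0.238]
contact_force: [1.1, 7.0, 1.8]
gripper_width: -0.002
```

```bash
python3 st.py
```

```text
t 9.85 s,l [306.9  520.98] z 216.7 F [-6.58  2.7 ] 1.8 rot [-3.1373e+00  2.4000e-03  2.3830e-01]
```

Emit:
carry_out:
  series:
    - [[0,0.005,0],[0,0,0],1]
    - [[0,0.01,0],[0,0,0],1]
    - [[0,0.015,0],[0,0,0],1]
    - [[0,0.02,0],[0,0,0],1]
    - [[0,0.02,0],[0,0,0],1]

```text
time: 10.35
eef_pos: [581.1, -180.9, 216.7]
tcp_rot: [-3.136, 0.003, 0.238]
contact_force: [0.7, 5.3, 1.8]
gripper_width: 0.003
```

```bash
python3 st.py
```

```text
t 10.35 s,l [314.31 521.15] z 216.7 F [-5.02  1.94] 1.8 rot [-3.1357e+00  2.5000e-03  2.3850e-01]
```

Emit:
carry_out:
  series:
    - [[0,0.005,0],[0,0,0],1]
    - [[0,0.009,0],[0,0,0],1]
    - [[0,0.009,0],[0,0,0],1]

```text
time: 10.65
eef_pos: [581.9, -183.7, 216.7]
tcp_rot: [-3.134, 0.003, 0.239]
contact_force: [0.7, 6.2, 2.9]
gripper_width: -0.002
```

Emit:
carry_out:
  series:
    - [[0,0.003,0],[0,0,0],1]
    - [[0,0.006,0],[0,0,0],1]
    - [[0,0.006,0],[0,0,0],1]

```text
time: 10.95
eef_pos: [582.4, -185.2, 216.7]
tcp_rot: [-3.132, 0.003, 0.239]
contact_force: [-0.4, 6.7, 2.3]
gripper_width: -0.003
```

```bash
python3 st.py
```

```text
t 10.95 s,l [318.77 521.38] z 216.7 F [-6.56  1.24] 2.3 rot [-3.1318  0.0033  0.2389]
```

Emit:
carry_out:
  series:
    - [[0,0.001,0],[-0.0015,0,0],1]
    - [[0,0.002,0],[-0.003,0,0],1]
    - [[0,0.002,0],[-0.003,0,0],1]

```text
time: 11.25
eef_pos: [582.4, -185.0, 216.6]
tcp_rot: [-3.139, 0.004, 0.239]
contact_force: [-0.2, 7.1, 2.2]
gripper_width: -0.002
```

```bash
python3 st.py
```

```text
t 11.25 s,l [318.63 521.48] z 216.6 F [-6.96  1.54] 2.2 rot [-3.1392  0.0039  0.2393]
```

Emit:
carry_out:
  series:
    - [[0,0.004,0],[-0.0006,0,0],1]
    - [[0,0.0075,0],[-0.0006,0,0],1]
    - [[0,0.0075,0],[-0.0006,0,0],1]

```text
time: 11.55
eef_pos: [583.1, -187.1, 216.6]
tcp_rot: [-3.139, 0.004, 0.24]
contact_force: [-0.3, 6.4, 1.3]
gripper_width: 0.005
```

Emit:
carry_out:
  series:
    - [[0,0.004,0],[-0.0006,0,0],1]
    - [[0,0.0075,0],[-0.0006,0,0],1]
    - [[0,0.0075,0],[-0.0006,0,0],1]

```text
time: 11.85
eef_pos: [583.7, -189.1, 216.6]
tcp_rot: [-3.139, 0.005, 0.24]
contact_force: [-0.5, 6.5, 3.0]
gripper_width: 0.0
```

Emit:
carry_out:
  series:
    - [[0,0.004,0],[-0.0006,0,0],1]
    - [[0,0.0075,0],[-0.0006,0,0],1]
    - [[0,0.0075,0],[-0.0006,0,0],1]

```text
time: 12.15
eef_pos: [584.3, -191.1, 216.6]
tcp_rot: [-3.138, 0.006, 0.24]
contact_force: [-0.1, 7.2, 2.0]
gripper_width: 0.003
```

Emit:
carry_out:
  series:
    - [[0,0.004,0],[-0.0006,0,0],1]
    - [[0,0.0075,0],[-0.0006,0,0],1]
    - [[0,0.0075,0],[-0.0006,0,0],1]

```text
time: 12.45
eef_pos: [584.9, -193.1, 216.6]
tcp_rot: [-3.138, 0.006, 0.241]
contact_force: [-0.6, 7.0, 2.2]
gripper_width: -0.002
```

Emit:
carry_out:
  series:
    - [[0,0.004,0],[-0.0006,0,0],1]
    - [[0,0.0075,0],[-0.0006,0,0],1]
    - [[0,0.0075,0],[-0.0006,0,0],1]

```text
time: 12.75
eef_pos: [585.5, -195.0, 216.6]
tcp_rot: [-3.137, 0.007, 0.241]
contact_force: [-0.3, 7.0, 2.3]
gripper_width: -0.005
```

Emit:
carry_out:
  series:
    - [[0,0.004,0],[-0.0008,0,0],1]
    - [[0,0.0075,0],[-0.0008,0,0],1]
    - [[0,0.0075,0],[-0.0008,0,0],1]

```text
time: 13.05
eef_pos: [586.1, -196.9, 216.6]
tcp_rot: [-3.137, 0.007, 0.241]
contact_force: [-0.7, 7.3, 3.2]
gripper_width: 0.004
```

Emit:
carry_out:
  series:
    - [[0,0.004,0],[-0.0008,0,0],1]
    - [[0,0.0075,0],[-0.0008,0,0],1]
    - [[0,0.0075,0],[-0.0008,0,0],1]

```text
time: 13.35
eef_pos: [586.7, -198.7, 216.6]
tcp_rot: [-3.137, 0.008, 0.242]
contact_force: [-0.4, 7.6, 3.1]
gripper_width: 0.002
```

Emit:
carry_out:
  series:
    - [[0,0.004,0],[-0.0008,0,0],1]
    - [[0,0.0075,0],[-0.0008,0,0],1]
    - [[0,0.0075,0],[-0.0008,0,0],1]

```text
time: 13.65
eef_pos: [587.3, -200.6, 216.6]
tcp_rot: [-3.137, 0.009, 0.242]
contact_force: [0.8, 7.9, 2.7]
gripper_width: -0.001
```

Emit:
carry_out:
  series:
    - [[0,0.004,0],[-0.0008,0,0],1]
    - [[0,0.0075,0],[-0.0008,0,0],1]
    - [[0,0.0075,0],[-0.0008,0,0],1]

```text
time: 13.95
eef_pos: [587.9, -202.5, 216.6]
tcp_rot: [-3.137, 0.009, 0.242]
contact_force: [-0.3, 7.2, 3.0]
gripper_width: 0.001
```

Emit:
carry_out:
  series:
    - [[0,0.004,0],[-0.0008,0,0],1]
    - [[0,0.0075,0],[-0.0008,0,0],1]
    - [[0,0.0075,0],[-0.0008,0,0],1]

```text
time: 14.25
eef_pos: [588.5, -204.3, 216.6]
tcp_rot: [-3.137, 0.01, 0.243]
contact_force: [-0.6, 8.2, 3.0]
gripper_width: 0.002
```

Emit:
carry_out:
  series:
    - [[0,0.004,0],[-0.0008,0,0],1]
    - [[0,0.0075,0],[-0.0008,0,0],1]
    - [[0,0.0075,0],[-0.0008,0,0],1]

```text
time: 14.55
eef_pos: [589.0, -205.9, 216.6]
tcp_rot: [-3.136, 0.011, 0.243]
contact_force: [-1.0, 8.7, 2.7]
gripper_width: 0.0
```

Emit:
carry_out:
  series:
    - [[0,0.004,0],[-0.0008,0,0],1]
    - [[0,0.0065,0],[-0.0008,0,0],1]
    - [[0,0.0065,0],[-0.0008,0,0],1]

```text
time: 14.85
eef_pos: [589.5, -207.1, 216.6]
tcp_rot: [-3.136, 0.012, 0.244]
contact_force: [-0.4, 8.3, 3.4]
gripper_width: 0.001
```

Emit:
carry_out:
  series:
    - [[0,0.004,0],[-0.0008,0,0],1]
    - [[0,0.0065,0],[-0.0008,0,0],1]
    - [[0,0.0065,0],[-0.0008,0,0],1]

```text
time: 15.15
eef_pos: [589.9, -208.0, 216.6]
tcp_rot: [-3.134, 0.013, 0.244]
contact_force: [-1.5, 10.6, 3.9]
gripper_width: 0.005
```

Emit:
carry_out:
  series:
    - [[0,0.004,0],[-0.0008,0,0],1]
    - [[0,0.0065,0],[-0.0008,0,0],1]
    - [[0,0.0065,0],[-0.0008,0,0],1]

```text
time: 15.45
eef_pos: [590.2, -208.5, 216.6]
tcp_rot: [-3.132, 0.014, 0.244]
contact_force: [-2.0, 11.2, 5.7]
gripper_width: -0.002
```

Emit:
carry_out:
  series:
    - [[0,0.005,0],[-0.001,0,0],1]
    - [[0,0.008,0],[-0.0015,0,0],1]
    - [[0,0.008,0],[-0.0015,0,0],1]

```text
time: 15.75
eef_pos: [590.6, -209.1, 216.6]
tcp_rot: [-3.131, 0.016, 0.245]
contact_force: [-1.6, 14.7, 6.8]
gripper_width: 0.0
```

```bash
python3 st.py
```

```text
t 15.75 s,l [343.93 523.68] z 216.6 F [-14.69   1.98] 6.8 rot [-3.131   0.0156  0.2452]
```

Emit:
carry_out:
  series:
    - [[0,-0.006,0],[0,0,0],1]
    - [[0,-0.014,0],[0,0,0],1]
    - [[0,-0.022,0],[0,0,0],1]
    - [[0,-0.03,0],[0,0,0],1]
    - [[0,-0.04,0],[0,0,0],1]
    - [[0,-0.05,0],[0,0,0],1]
    - [[0,-0.055,0],[0,0,0],1]
    - [[0,-0.055,0],[0,0,0],1]

```text
time: 16.55
eef_pos: [585.2, -187.6, 216.8]
tcp_rot: [-3.131, 0.016, 0.245]
contact_force: [-0.9, 0.4, 0.1]
gripper_width: -0.0
```

```bash
python3 st.py; python3 -c "
from h import *
go([586,-184,330],13.8)"
```

```text
t 16.55 s,l [321.74 523.57] z 216.8 F [-0.6  -0.73] 0.1 rot [-3.1311  0.0157  0.2454]
shift [-0.0004, -0.0112, -0.2829] turn [-0.0033, 0.005, 0.0014] t 16.55 [ 585.2 -187.6  216.8] [-0.9  0.4  0.1] -0.00038652418338632453
```

Emit:
carry_out:
  series:
    - [[0,-0.011,-0.1],[0,0,0],1]
    - [[0,-0.011,-0.2],[0,0,0],1]
    - [[0,-0.011,-0.283],[-0.003,0.005,0.0014],1]
    - [[0,0.06,-0.283],[-0.003,0.005,0.0014],1]
    - [[0,0.14,-0.283],[-0.003,0.005,0.0014],1]
    - [[0,0.15,-0.283],[-0.003,0.005,0.0014],1]
    - [[0,0.15,-0.283],[-0.003,0.005,0.0014],1]

```text
time: 17.25
eef_pos: [601.6, -247.3, 328.9]
tcp_rot: [-3.14, 0.0, 0.239]
contact_force: [-0.1, 1.0, 0.0]
gripper_width: -0.003
```

```bash
python3 st.py; python3 -c "
from h import *
c=shot('wrist','w7.png'); pickle.dump(c,open('w7.pkl','wb'))"
```

```text
t 17.25 s,l [383.67 525.24] z 328.9 F [-0.98  0.17] 0.0 rot [-3.140e+00  4.000e-04  2.393e-01]
```

View pics/w7.png

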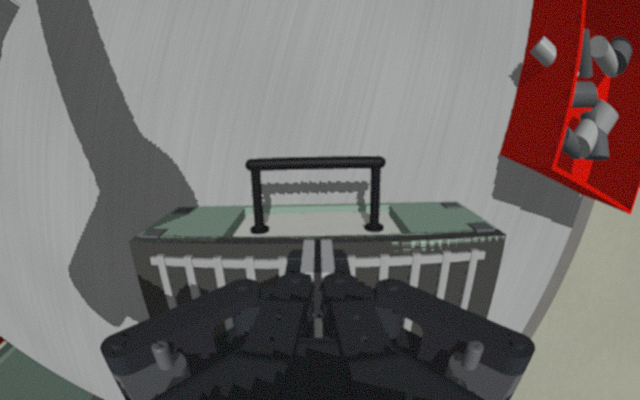

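```bash
python3 -c "
from h import *
c=pickle.load(open('w7.pkl','rb'))
for z,p in((62,(250,163)),(62,(383,161)),(62,(316,162)),(62,(259,229)),(62,(374,227))): print(E@wray(c,p,z))"
```

```text
[349.7059004  472.17692558]
[348.2151229  576.27467808]
[349.45105482 523.9065741 ]
[404.56593025 476.69996577]
[402.83949653 571.56783428]
```

Emit:
carry_out:
  series:
    - [[-0.003,-0.009,0.05],[0,0,0],1]
    - [[-0.003,-0.009,0.12],[0,0,0],1]
    - [[-0.003,-0.009,0.19],[0,0,0],1]
    - [[-0.003,-0.009,0.24],[0,0,0],1]
    - [[-0.003,-0.009,0.275],[0,0,0],1]
    - [[-0.003,-0.009,0.275],[0,0,0],1]

```text
time: 17.9
eef_pos: [598.9, -241.8, 216.9]
tcp_rot: [-3.137, 0.004, 0.241]
contact_force: [-0.3, 0.1, -0.2]
gripper_width: -0.004
```

```bash
python3 st.py
```

```text
t 17.9 s,l [377.72 523.94] z 216.9 F [-0.17 -0.23] -0.2 rot [-3.1365  0.0037  0.2411]
```

Emit:
carry_out:
  series:
    - [[0,-0.005,0],[0,0,0],1]
    - [[0,-0.01,0],[0,0,0],1]
    - [[0,-0.015,0],[0,0,0],1]
    - [[0,-0.0175,0],[0,0,0],1]
    - [[0,-0.0175,0],[0,0,0],1]

```text
time: 18.4
eef_pos: [597.3, -234.9, 217.5]
tcp_rot: [-3.137, 0.003, 0.241]
contact_force: [0.4, 1.0, -0.3]
gripper_width: 0.002
```

```bash
python3 st.py
```

```text
t 18.4 s,l [370.6  524.03] z 217.5 F [-0.85  0.64] -0.3 rot [-3.1371e+00  3.1000e-03  2.4130e-01]
```

Now small steps with force reading.

Emit:
carry_out:
  series:
    - [[0,-0.0025,0],[0,0,0],1]
    - [[0,-0.0025,0],[0,0,0],1]
    - [[0,-0.0025,0],[0,0,0],1]

```text
time: 18.7
eef_pos: [597.1, -234.0, 217.5]
tcp_rot: [-3.137, 0.003, 0.241]
contact_force: [-0.9, -0.7, -0.9]
gripper_width: -0.0
```

Emit:
carry_out:
  series:
    - [[0,-0.003,0],[0,0,0],1]
    - [[0,-0.003,0],[0,0,0],1]
    - [[0,-0.003,0],[0,0,0],1]

```text
time: 19.0
eef_pos: [596.8, -232.8, 217.5]
tcp_rot: [-3.137, 0.003, 0.241]
contact_force: [0.2, 0.9, 0.4]
gripper_width: 0.003
```

Emit:
carry_out:
  series:
    - [[0,-0.003,0],[0,0,0],1]
    - [[0,-0.003,0],[0,0,0],1]
    - [[0,-0.003,0],[0,0,0],1]

```text
time: 19.3
eef_pos: [596.5, -231.6, 217.5]
tcp_rot: [-3.137, 0.003, 0.241]
contact_force: [-0.3, 0.4, -0.6]
gripper_width: 0.001
```

Emit:
carry_out:
  series:
    - [[0,-0.003,0],[0,0,0],1]
    - [[0,-0.003,0],[0,0,0],1]
    - [[0,-0.003,0],[0,0,0],1]

```text
time: 19.6
eef_pos: [596.2, -230.4, 217.5]
tcp_rot: [-3.137, 0.003, 0.241]
contact_force: [-0.8, 0.2, 0.4]
gripper_width: -0.001
```

Emit:
carry_out:
  series:
    - [[0,-0.003,0],[0,0,0],1]
    - [[0,-0.003,0],[0,0,0],1]
    - [[0,-0.003,0],[0,0,0],1]

```text
time: 19.9
eef_pos: [595.9, -229.2, 217.5]
tcp_rot: [-3.137, 0.003, 0.241]
contact_force: [0.4, -0.3, -0.5]
gripper_width: 0.0
```

Emit:
carry_out:
  series:
    - [[0,-0.003,0],[0,0,0],1]
    - [[0,-0.003,0],[0,0,0],1]
    - [[0,-0.003,0],[0,0,0],1]

```text
time: 20.2
eef_pos: [595.7, -228.4, 217.6]
tcp_rot: [-3.138, 0.003, 0.241]
contact_force: [1.0, -4.8, -0.9]
gripper_width: -0.001
```

Emit:
carry_out:
  series:
    - [[0,-0.0018,0],[0,0,0],1]
    - [[0,-0.0018,0],[0,0,0],1]
    - [[0,-0.0018,0],[0,0,0],1]

```text
time: 20.5
eef_pos: [595.6, -228.0, 217.6]
tcp_rot: [-3.139, 0.003, 0.241]
contact_force: [0.7, -5.2, -2.0]
gripper_width: -0.004
```

```bash
python3 st.py
```

```text
t 20.5 s,l [363.53 523.98] z 217.6 F [ 5.19 -0.58] -2.0 rot [-3.1387e+00  2.6000e-03  2.4120e-01]
```

Emit:
carry_out:
  series:
    - [[0,-0.0022,0],[0,0,0],1]
    - [[0,-0.0022,0],[0,0,0],1]
    - [[0,-0.0022,0],[0,0,0],1]
    - [[0,-0.0022,0],[0,0,0],1]

```text
time: 20.9
eef_pos: [595.4, -227.6, 217.6]
tcp_rot: [-3.14, 0.002, 0.241]
contact_force: [0.4, -5.8, -1.0]
gripper_width: 0.002
```

```bash
python3 st.py
```

```text
t 20.9 s,l [363.1  523.92] z 217.6 F [ 5.76 -0.96] -1.0 rot [-3.1397e+00  2.3000e-03  2.4110e-01]
```

Emit:
carry_out:
  series:
    - [[0,-0.0026,0],[0,0,0],1]
    - [[0,-0.0026,0],[0,0,0],1]
    - [[0,-0.0026,0],[0,0,0],1]
    - [[0,-0.0026,0],[0,0,0],1]

```text
time: 21.3
eef_pos: [595.3, -227.2, 217.7]
tcp_rot: [-3.141, 0.002, 0.241]
contact_force: [1.8, -6.0, -2.8]
gripper_width: 0.001
```

```bash
python3 st.py
```

```text
t 21.3 s,l [362.67 523.87] z 217.7 F [6.21 0.31] -2.8 rot [-3.1411e+00  1.9000e-03  2.4100e-01]
```

Emit:
carry_out:
  series:
    - [[0,0.01,0],[0,0,0],1]
    - [[0,0.025,0],[0,0,0],1]
    - [[0,0.035,0],[0,0,0],1]
    - [[0,0.035,-0.07],[0,0,0],1]
    - [[0,0.035,-0.17],[0,0,0],1]
    - [[0,0.035,-0.28],[0,0,0],1]
    - [[0,-0.1,-0.35],[0,0,0],1]
    - [[0,-0.25,-0.35],[0,0,0],1]

```text
time: 22.1
eef_pos: [576.6, -149.8, 360.0]
tcp_rot: [3.138, -0.004, 0.238]
contact_force: [1.3, 1.3, 0.2]
gripper_width: 0.003
```

Emit:
carry_out:
  series:
    - [[-0.05,-0.25,0],[0,0,0],1]
    - [[-0.1,-0.25,0],[0,0,0],1]
    - [[-0.2,-0.25,0],[0,0,0],1]
    - [[-0.3,-0.25,0],[0,0,0],1]
    - [[-0.3,-0.25,0],[0,0,0],1]
    - [[-0.3,-0.25,0],[0,0,0],1]

```text
time: 22.7
eef_pos: [436.2, -81.0, 359.8]
tcp_rot: [3.138, -0.005, 0.237]
contact_force: [1.1, 0.0, 0.1]
gripper_width: 0.0
```

```bash
python3 st.py; python3 -c "
from h import *
shot('top','t8.png');shot('scene','s8.png')
t=cv2.imread('pics/t8.png');s=cv2.imread('pics/s8.png')
cv2.imwrite('pics/f8.png',np.hstack([t[:280,150:610],cv2.resize(s[80:260,100:330],None,fx=1.47,fy=280/180)]))"
```

```text
t 22.7 s,l [182.74 404.3 ] z 359.8 F [0.22 1.1 ] 0.1 rot [ 3.138  -0.0054  0.2372]
```

View pics/f8.png

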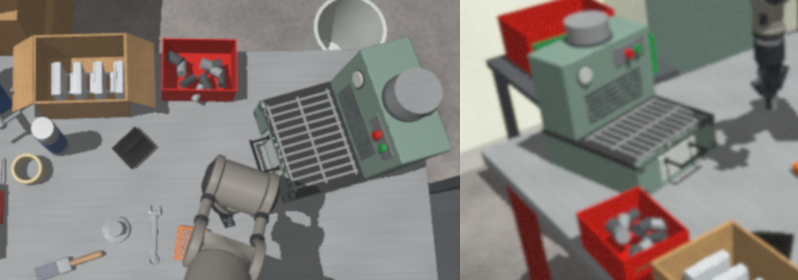

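```bash
python3 -c "
from workcell import bot
print(bot.job_done())"
```

```text
the job is handed in; nothing more can be done
None
```

The job is handed in at about 23 s of the 67 s allowed. The clean cassette is in the drawer, and the drawer is latched and stayed latched under a tug.

- **Loading:** I lifted the clean cassette by its strap and lowered it into the well. It met no side force, and its height at touchdown matched the drawer floor.
- **Latching:** I pushed the handle in small steps. The push stayed at about 7 to 8 N, then rose at the stop, and I ended at about 14.7 N. After I backed off, the finger lost contact and the drawer stayed in.
- **Tug:** I pulled outward from behind the handle bar up to about 6.2 N. The tool crept about 0.4 mm per step, about what I put down to give in the arm. The drawer held.
- **Last look:** The final top and scene pictures show the drawer closed with the arm well clear. The sooty cassette and the bystander items I could see are in place. The orange one is partly hidden by the arm, and the screwdriver is only at the edge of the picture.

**Checks that disagreed:** The top and wrist cameras differed by up to about 5 mm on the drawer's sideways position. I settled it with a close-up comparison before lowering the cassette. I could not see the cassette after the drawer closed. That it lies flat rests on the touchdown height and the picture taken after release.

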